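Free the gummed-up lock knob of a decorating stand and index the pumpkin

TASK

The lock knob of the pumpkin-decorating stand is seized with dried paint: rock it back and forth in small arcs until it breaks free, then turn it clockwise (seen from above) as far as it goes, so that the bolt leaves the wheel. By its stem, turn the pumpkin with its wheel one quarter turn counter-clockwise (seen from above), so that its next, bare face meets the bent stencil bracket, then turn the knob back to where it started so that the bolt locks the wheel in its next notch. Let go of everything, and leave the bottle, cup, jar and small pumpkin standing where they are.

Things in the scene. Friction and masses are not known exactly. Their poses are not given: they have to be found in the camera images.
- stand: Fixed metal decorating stand; origin on the table, midway between its ends. The vertical wheel axis is at its x = -95 mm, the vertical knob axis at its x = +95 mm. Axes: x from wheel to knob, z up; any yaw. The knob sits on a grey housing 86 x 86 mm, 84 mm high; a low bar joins housing and wheel.
- bracket (a point): Middle of the bent aluminium stencil bracket that the pumpkin's faces are turned to: 66 mm wide, 139 mm high, fixed on the stand at its x = -200 mm, across the wheel from the knob. Point 70 mm above the table.
- knob_grip (a point): Point on the knob's vertical axis, 115 mm above the table, half-way up its grip: an upright bare aluminium wing 80 mm long and 16 mm thick, underside 89 mm and top 137 mm above the table. Turns with the knob: x along the wing's length, y across its thickness (grip across this, from above), z up. At knob angle 0 the wing's x lies along the stand's +y.
- lock_knob (a joint): Knob angle (rad), growing CLOCKWISE from above; starts within 0.08 of 0 (locked). While seized it stops near -0.32 and +0.32 (forced: up to 0.5). A gummed key inside drops a step each time the knob swings past 0.25 on alternate sides: negative, positive, negative, positive, negative; then it is out for good and the knob turns freely to its end stop, 1.35. Friction 0.12 N m: stays where left.
- bolt_nose (a point): Centre of the round nose (12 mm across, 42 mm above the table) of the steel bolt between housing and wheel. The knob moves it: 14 mm per rad of knob, away from the wheel for positive angles. It is in a rim notch at knob 0 and clear of the wheel above 1.0. Going in, it centres a wheel up to about 0.04 rad off.
- stem_grip (a point): Point on the wheel's axis, 175 mm above the table, on the pumpkin's upright stem: section 40 x 24 mm, top 195 mm, foot about 130 mm above the table. Turns with the wheel: x along the 40 mm side, y across the 24 mm thickness (grip across this, from above), z up. The pumpkin (130 mm across, 83 mm high) is fixed on the wheel (184 mm across, top 50 mm above the table).
- wheel (a joint): Angle of wheel and pumpkin (rad), growing COUNTER-CLOCKWISE from above. Starts near 0, held by the bolt, with a white painted patch facing the bracket. Four rim notches lie 1.571 apart; the next one, a quarter turn counter-clockwise, is at 1.571. Friction 0.08 N m: it stays where left when unlocked.
- paint_bottle_mid (a point): Bystander: white paint bottle with a black cap, 48 mm across and 155 mm high; point at its centre, 78 mm up. Near the stand.
- cup_mid (a point): Bystander: white cup, 72 mm across the rim and 95 mm high; point at its centre, 48 mm up. Near the stand.
- mini_pumpkin_mid (a point): Bystander: small orange pumpkin, 76 mm across, 75 mm high with its stem; point at its centre, 38 mm up. Near the stand.
- paint_jar_mid (a point): Bystander: glass paint jar with a white lid, 64 mm across and 80 mm high; point at its centre, 40 mm up. Near the stand.

How it is judged:
By the outcome, as a careful person would: the job done as asked, in the order asked, and still so for the second after the job is handed in, with the robot touching nothing.
It also fails if it takes over 67 s, if anything falls off the work surface, if the arm or the gripper's body presses on something with over 40 N, if the wrist force passes 120 N, or if a joint passes its speed limit or range.

ROBOT

A 7-joint arm with a two-finger parallel gripper is mounted at the origin on the work surface. World frame = base frame: x ahead of the robot, y to its left, z up, the work surface at z = 0. Lengths are in m, angles in rad, forces in N, time in s.
With the tool pointing down it reaches from about 0.4 to 0.85 m from the base axis. Payload 10.4 kg.
Tool frame: the origin (TCP) lies between the finger pads; the fingertips stand 22 mm ahead of it and the grasp point (between the pads) lies 3 mm ahead of it; z points along the fingers, y is the line along which they close (so a half turn about z gives the same grasp; the last joint's range is limited). The gripper opens to 85 mm and grips with 20 to 120 N. Pads are 22 mm wide; open, the fingers measure 114 mm over their backs; the gripper's body (76 mm by 85 mm) begins 54 mm behind the grasp point. The pads swing forward as they close: fully open they stand 13 mm farther back than shut.
Start: joints at [1.281, 0.332, -0.065, 1.46, 0.022, 1.35, -0.088], TCP at [0.165, -0.603, 0.253] pointing down, gripper open.
Joint ranges: [-2.6, 2.6], [-0.5, 2.12], [-1.47, 1.34], [0.16, 2.42], [-1.27, 4.41], [0.06, 2.06], [-2.6, 2.6]. Speed limits (rad/s): [2.22, 2.22, 2.79, 2.79, 3.14, 3.14, 3.14].

INTERFACE

Orientations are given as a unit quaternion [x, y, z, w].
In Python, from workcell import manip, camera, ticket, boxes_of, outline_of gives the robot as it stands.
- The arm moves only by the tool carry_out, never from a script. Its argument "deltas" is a list of rows, each a list of 5 numbers: the shift along the tool's x, y, z as a fraction of full scale, then the turn about the tool's z as a fraction of full scale, then the opening, from -1 (shut) to 1 (fully open), so that 0 is half open. In form: [[tx, ty, tz, spin, gripper], ...]. A call has 1 to 20 rows; each row is the pose to reach, as a shift and turn from the pose commanded when the call began, along the tool's axes at that moment; what a row does not reach only later rows make up. Full scale, the value 1, is 150 mm for a shift and 30 degrees for a turn. A row lasts 1/8 s, in which the tool goes at most 62.5 mm and 10.7 degrees, less where a joint would pass 70% of its speed; a pose out of reach is approached as far as the arm can. A call with a number of a shift or a turn outside -1 to 1 is refused whole. A call with a gripper value outside its range is refused whole. The fingers move at their own pace and stop on an object; "force" is the grip in N (left out, the last holds). Time passes only in rows, so rows that repeat a pose let the fingers close. It gives the time, the measured TCP pose, the force, the opening and the grip force at its end, in the units of the state.
- manip.get_obs(): the state, without advancing time (a new reading comes with each control period).
- camera(name): name is "scene" or "top"; returns a dict with "img" (400x640x3 uint8, red, green, blue), "depth" (400x640 float32, m along the optical axis (not along the pixel's ray), 0 where there is no reading), "vertical_fov" (degrees; the focal length in pixels is half the picture's height over the tangent of half this angle, whatever the lens; pixels are square), "cx", "cy" (the principal point, pixels), "R" (3x3) and "t" (3): a world point X has camera coordinates R X + t. Camera axes: x right, y down, z forward; pixel columns grow to the right and rows downward; lengths in m; the calibration is good to about 2 mm. A picture is of the moment at which its call begins.
- ticket.hand_in(): hands the job in; it is judged then, once.
Trained networks look in a picture, given as the dict that the camera call returned (one of the last four; its "shot" number tells which), for a name from the list of things; names that differ only in an ending like _2 or _b are one class to them, and where a whole thing is asked for, a point or a joint stands for the part that bears it (a point fixed in the world has none). Each returns a list of dicts, best first, with "conf" (0 to 1); they miss things now and then, are a little off and sometimes report something else, mostly with a low value. They report only what shows in the picture. A call takes as long as a camera call.
- boxes_of(query, picture): "position" ([x, y, z] in m, in world coordinates, good to about 4 mm: the middle of the surface that is visible of it).
- outline_of(query, picture): "region" (400x640 bool, what is visible of it).
The state is a dict: "clock": time; "joint_pos": joint angles; "joint_velocities": joint speeds; "tau": joint torques, N m; "position": TCP position; "ee_rot": TCP orientation; "ft_force": force on the tool from outside, world axes, zero at the start; "torque": the same for the moment, N m; "grip_width": opening from 0.0 (shut) to 1.0 (fully open); "grasp_force": force on a finger pad.
Only numpy, scipy, OpenCV 4.12 (cv2) and the standard library are available. Lean on these libraries where they do the work, as an engineer would, in place of code of your own. Each camera call takes 0.05 s, during which the arm holds its last target. There are 200 camera calls.

## Working session

There is one attempt and no reset: what is moved stays moved. The work goes in short steps, Python scripts to look and compute and a tool call to move; the robot and the scene stay as the last step left them, time stands still between calls to the robot, and variables do not carry over. Pictures are saved under pics/ and viewed, at most 10 in all, crops included, and the job is handed in when it is done.

Besides the shell and the picture viewer there is one more tool, called after "Emit:" by a JSON object that holds its "method" and its "body". carry_out: Moves the arm, as the interface text tells. Its arguments: {"type":"object","properties":{"deltas":{"type":"array","items":{"type":"array","items":{"type":"number"}}},"force":{"type":"number"}},"required":["deltas"]}

```bash
mkdir -p pics
cat > h.py <<'E'
from workcell import manip, camera, ticket, boxes_of, outline_of
import numpy as np, cv2
def save(p,n): cv2.imwrite(f'pics/{n}.png',p['img'][:,:,::-1])
def proj(p,X):
    f=200/np.tan(np.radians(p['vertical_fov'])/2); c=p['R']@np.array(X)+p['t']
    return f*c[:2]/c[2]+[p['cx'],p['cy']]
def cloud(p,m=None):
    f=200/np.tan(np.radians(p['vertical_fov'])/2); d=p['depth']
    ok=d>0
    if m is not None: ok&=m
    v,u=np.nonzero(ok); z=d[ok]
    c=np.stack([(u-p['cx'])*z/f,(v-p['cy'])*z/f,z],1)
    return (c-p['t'])@np.array(p['R'])
E
python3 - <<'E'
from h import *
print(manip.get_obs())
for n in ['scene','top']:
    p=camera(n); save(p,n+'0')
    for q in ['stand','bracket','knob_grip','bolt_nose','stem_grip','wheel','paint_bottle_mid','cup_mid','mini_pumpkin_mid','paint_jar_mid']:
        print(n,q,[(np.round(b['position'],3).tolist(),round(b['conf'],2)) for b in boxes_of(q,p)[:2]])
im=[cv2.imread(f'pics/{n}0.png') for n in ['scene','top']]
E
```

```text
{'clock': 0.0, 'joint_pos': array([ 1.28140909,  0.33289735, -0.06466936,  1.46096851,  0.02161437,
        1.34991265, -0.08852359]), 'joint_velocities': array([-1.28189885e-03, -7.40521429e-04, -6.54676196e-04,  1.86640166e-05,
       -9.20592843e-04,  3.68101216e-04, -6.40353006e-04]), 'tau': array([ 5.63576250e-04, -6.25463891e+01,  4.96235909e-02, -3.91597724e+01,
        1.63177057e-02,  1.00138938e-02,  3.35552625e-05]), 'position': array([ 0.16464956, -0.60254984,  0.25248696]), 'ee_rot': array([ 9.91117831e-01,  1.32984546e-01, -1.45593610e-04, -7.30717235e-04]), 'ft_force': array([-0.1742533 , -0.66918854,  1.01832791]), 'torque': array([ 0.05923828, -0.00355473,  0.01533494]), 'grasp_force': 0.0, 'grip_width': 1.003054932416094}
scene stand [([0.654, -0.096, 0.083], 0.81)]
scene bracket [([0.653, -0.097, 0.082], 0.61)]
scene knob_grip [([0.513, 0.047, 0.121], 0.93), ([0.415, -0.022, 0.073], 0.61)]
scene bolt_nose [([0.543, -0.001, 0.05], 0.64)]
scene stem_grip [([0.662, -0.105, 0.1], 0.81)]
scene wheel [([0.656, -0.107, 0.1], 0.9)]
scene paint_bottle_mid [([0.621, 0.118, 0.082], 0.63)]
scene cup_mid [([0.419, -0.016, 0.076], 0.74)]
scene mini_pumpkin_mid [([0.761, -0.026, 0.053], 0.57)]
scene paint_jar_mid [([0.519, -0.208, 0.057], 0.76)]
top stand [([0.587, -0.076, 0.087], 0.6), ([0.602, -0.086, 0.117], 0.57)]
top bracket [([0.585, -0.072, 0.082], 0.86)]
top knob_grip [([0.5, 0.055, 0.138], 0.64)]
top bolt_nose [([0.551, -0.011, 0.047], 0.49), ([0.503, 0.051, 0.135], 0.46)]
top stem_grip [([0.604, -0.087, 0.114], 0.78)]
top wheel [([0.604, -0.084, 0.113], 0.58)]
top paint_bottle_mid [([0.595, 0.118, 0.102], 0.97)]
top cup_mid [([0.394, -0.032, 0.037], 0.74)]
top mini_pumpkin_mid [([0.735, -0.012, 0.048], 0.95)]
top paint_jar_mid [([0.497, -0.191, 0.08], 0.78), ([0.606, -0.089, 0.113], 0.62)]
```

Run:
```python
from h import *
for n in ['top','scene']:
    p=camera(n); X=cloud(p)
    def rep(s,c,r,lo,hi):
        m=(np.hypot(X[:,0]-c[0],X[:,1]-c[1])<r)&(X[:,2]>lo)&(X[:,2]<hi); Y=X[m][:,:2].astype(np.float32)
        if len(Y)<10: print(n,s,len(Y)); return
        (cx,cy),wh,a=cv2.minAreaRect(Y); C=np.cov(Y.T); w,v=np.linalg.eigh(C)
        print(n,s,len(Y),'mean',Y.mean(0).round(4),'rect',round(cx,4),round(cy,4),np.round(wh,3),a,'axis deg',np.degrees(np.arctan2(v[1,1],v[0,1])).round(1),'z',np.median(X[m][:,2]).round(4))
    rep('wing',(.5,.055),.065,.128,.145)
    rep('stem',(.61,-.09),.06,.185,.205)
    rep('housing',(.5,.055),.09,.076,.087)
    rep('bracket',(.7,-.2),.15,.1345,.145)
    for s,c,h in [('bottle',(.6,.118),.155),('cup',(.4,-.03),.095),('mini',(.74,-.015),.075),('jar',(.5,-.19),.08)]: rep(s,c,.06,h-.02,h+.01)
```

```text
top wing 395 mean [0.5017 0.0516] rect 0.5021 0.0519 [0.08  0.016] 35.13631057739258 axis deg -145.0 z 0.1377
top stem 322 mean [ 0.6168 -0.0971] rect 0.6183 -0.0981 [0.024 0.04 ] 37.48575210571289 axis deg 127.0 z 0.1952
top housing 1305 mean [0.5012 0.0519] rect 0.5005 0.0504 [0.091 0.086] 37.25609588623047 axis deg 122.5 z 0.0848
top bracket 632 mean [ 0.6567 -0.1494] rect 0.6433 -0.1341 [0.077 0.126] 37.657596588134766 axis deg 128.5 z 0.1392
top bottle 142 mean [0.6018 0.1246] rect 0.6026 0.1248 [0.022 0.022] 0.08886925876140594 axis deg -145.3 z 0.1557
top cup 386 mean [ 0.3949 -0.0278] rect 0.3984 -0.0243 [0.07 0.07] 89.4134750366211 axis deg 142.7 z 0.0949
top mini 164 mean [ 0.7442 -0.0158] rect 0.7444 -0.0172 [0.039 0.04 ] 22.329256057739258 axis deg 80.4 z 0.0569
top jar 726 mean [ 0.4951 -0.2007] rect 0.4955 -0.202 [0.055 0.056] 26.800012588500977 axis deg 100.0 z 0.0807
scene wing 227 mean [0.5084 0.0509] rect 0.5056 0.0516 [0.08  0.018] 35.880191802978516 axis deg -144.2 z 0.1375
scene stem 224 mean [ 0.6258 -0.0995] rect 0.6212 -0.0984 [0.024 0.039] 36.65597152709961 axis deg 121.5 z 0.1955
scene housing 413 mean [0.5253 0.0416] rect 0.5026 0.0502 [0.092 0.087] 37.52674865722656 axis deg 68.0 z 0.0852
scene bracket 635 mean [ 0.6623 -0.1466] rect 0.6501 -0.1314 [0.08  0.126] 37.84492874145508 axis deg 121.6 z 0.14
scene bottle 121 mean [0.6092 0.123 ] rect 0.6064 0.1247 [0.02  0.021] 64.72161102294922 axis deg 48.8 z 0.1526
scene cup 423 mean [ 0.4012 -0.0234] rect 0.4008 -0.0233 [0.07  0.074] 61.00600814819336 axis deg 165.7 z 0.0887
scene mini 234 mean [ 0.7519 -0.0175] rect 0.7495 -0.0168 [0.038 0.039] 24.84432601928711 axis deg 68.9 z 0.0571
scene jar 475 mean [ 0.5052 -0.2024] rect 0.4983 -0.2018 [0.056 0.055] 42.473541259765625 axis deg 173.9 z 0.0813
```

View pics/top0.png

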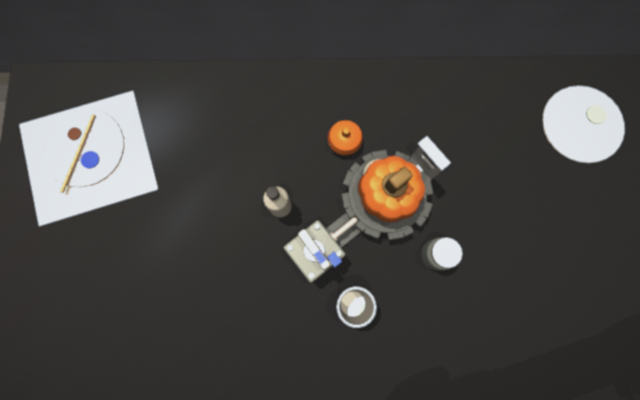

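View pics/scene0.png

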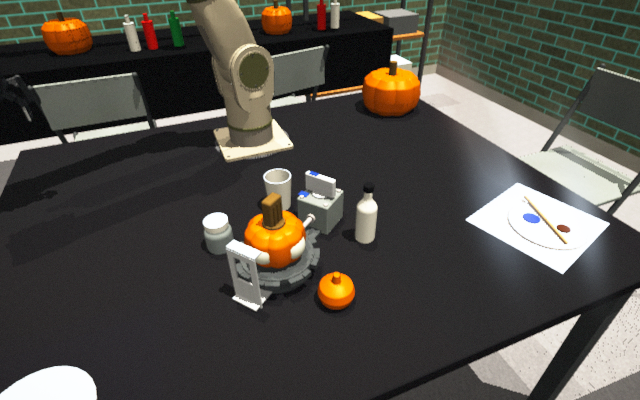

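The top view shows the knob at about (313,248), the pumpkin and stem at (395,185), and the bracket at (433,154). The bystanders are the jar (445,253), cup (356,306), bottle (277,200) and mini pumpkin (345,137). The networks and depth agree with this, so I'm moving above the knob.

Emit:
{"method": "carry_out", "body": {"deltas": [[0.28, -0.3, 0, 0, 0], [0.55, -0.6, 0, 0, 0], [0.833, -0.903, 0, 0, 0], [0.833, -0.903, 0, 0, 0]], "force": 60}}

```text
clock: 1.7
position: [0.2526, -0.4357, 0.254]
ee_rot: [0.991, 0.136, 0.0, 0.0]
ft_force: [0.2, -0.6, -0.5]
grip_width: 0.5
grasp_force: 0.0
```

Emit:
{"method": "carry_out", "body": {"deltas": [[0.28, -0.3, 0, 0, 0], [0.55, -0.6, 0, 0, 0], [0.833, -0.903, 0, 0, 0], [0.833, -0.903, 0, 0, 0]]}}

```text
clock: 2.2
position: [0.3365, -0.2727, 0.2539]
ee_rot: [0.991, 0.136, 0.0, 0.0]
ft_force: [-0.5, -0.4, 0.1]
grip_width: 0.5
grasp_force: 0.0
```

Emit:
{"method": "carry_out", "body": {"deltas": [[0.28, -0.3, 0, 0, 0], [0.55, -0.6, 0, 0, 0], [0.833, -0.903, 0, 0, 0], [0.833, -0.903, 0, 0, 0]]}}

```text
clock: 2.7
position: [0.421, -0.1092, 0.2538]
ee_rot: [0.991, 0.136, 0.001, -0.0]
ft_force: [-0.6, -1.2, -0.2]
grip_width: 0.501
grasp_force: 0.0
```

Emit:
{"method": "carry_out", "body": {"deltas": [[0.28, -0.3, 0, -0.25, 0], [0.55, -0.6, 0, -0.5, 0], [0.833, -0.903, 0, -0.8, 0], [0.833, -0.903, 0, -0.8, 0], [0.833, -0.903, 0, -0.8, 0]]}}

```text
clock: 3.32
position: [0.5043, 0.0495, 0.2529]
ee_rot: [0.942, 0.335, -0.0, 0.0]
ft_force: [0.1, 0.7, 0.8]
grip_width: 0.499
grasp_force: 0.0
```

```bash
cat >> h.py <<'E'
def to(x,y,z,ang):
    "deltas (full-scale units) from measured pose to target; ang: world direction of tool y, deg (mod 180)"
    from scipy.spatial.transform import Rotation as Ro
    o=manip.get_obs(); R=Ro.from_quat(o['ee_rot']).as_matrix()
    a=np.degrees(np.arctan2(R[1,1],R[0,1])); s=(a-ang+90)%180-90
    d=R.T@(np.array([x,y,z])-o['position'])
    print('t',round(o['clock'],2),'pos',o['position'].round(4),'yang',a.round(1),'F',o['ft_force'].round(1),'M',o['torque'].round(2),'grip',round(o['grip_width'],2),round(o['grasp_force'],1),'j',o['joint_pos'].round(2))
    print('delta',(d/.15).round(3),'spin',round(s/30,3))
E
python3 -c "
from h import *
to(.5035,.0515,.118,-54.5)"
```

```text
t 3.33 pos [0.5043 0.0495 0.2529] yang -50.9 F [0.1 0.7 0.8] M [ 0.01 -0.02  0.07] grip 0.5 0.0 j [ 0.55  0.14 -0.8   1.73  0.1   1.31 -1.15]
delta [ 0.005 -0.013  0.899] spin 0.121
```

Emit:
{"method": "carry_out", "body": {"deltas": [[0, 0, 0, -0.35, 0], [0, 0, 0, -0.7, 0], [0, 0, 0, -0.98, 0]]}}

```text
clock: 3.7
position: [0.504, 0.0486, 0.2533]
ee_rot: [0.825, 0.564, -0.0, 0.001]
ft_force: [-0.1, -0.2, -0.1]
grip_width: 0.504
grasp_force: 0.0
```

Emit:
{"method": "carry_out", "body": {"deltas": [[0, 0, 0, -0.35, 0], [0, 0, 0, -0.7, 0], [0, 0, 0, -0.98, 0]]}}

```text
clock: 4.08
position: [0.504, 0.0486, 0.2533]
ee_rot: [0.655, 0.755, -0.001, 0.001]
ft_force: [0.2, 0.5, -0.6]
grip_width: 0.502
grasp_force: 0.0
```

Emit:
{"method": "carry_out", "body": {"deltas": [[0, 0, 0, -0.35, 0], [0, 0, 0, -0.7, 0], [0, 0, 0, -0.98, 0]]}}

```text
clock: 4.45
position: [0.504, 0.0485, 0.2532]
ee_rot: [0.442, 0.897, -0.001, 0.0]
ft_force: [-0.1, -0.5, -0.1]
grip_width: 0.503
grasp_force: 0.0
```

Emit:
{"method": "carry_out", "body": {"deltas": [[0, 0, 0, -0.35, 0], [0, 0, 0, -0.7, 0], [0, 0, 0, -0.98, 0]]}}

```text
clock: 4.82
position: [0.504, 0.0485, 0.2532]
ee_rot: [0.2, 0.98, -0.001, 0.0]
ft_force: [0.1, 0.5, -0.8]
grip_width: 0.501
grasp_force: 0.0
```

Emit:
{"method": "carry_out", "body": {"deltas": [[0, 0, 0, -0.35, 0], [0, 0, 0, -0.7, 0], [0, 0, 0, -0.98, 0]]}}

```text
clock: 5.2
position: [0.504, 0.0485, 0.2531]
ee_rot: [-0.055, 0.998, -0.001, -0.0]
ft_force: [-0.9, -0.5, 0.2]
grip_width: 0.501
grasp_force: 0.0
```

Emit:
{"method": "carry_out", "body": {"deltas": [[0, 0, 0.1, -0.35, 0], [0, 0, 0.3, -0.7, 0], [0, 0, 0.45, -0.98, 0], [0, 0, 0.45, -0.98, 0]]}}

```text
clock: 5.7
position: [0.5032, 0.0489, 0.1844]
ee_rot: [-0.304, 0.953, -0.0, -0.002]
ft_force: [-0.1, 0.6, 1.0]
grip_width: 0.497
grasp_force: 0.0
```

```bash
python3 -c "
from h import *
to(.5035,.0515,.118,-54.5)
p=camera('scene'); save(p,'s1')
u=proj(p,[.5035,.0515,.12]).astype(int); c=p['img'][u[1]-90:u[1]+70,u[0]-110:u[0]+110,::-1]; cv2.imwrite('pics/s1c.png',cv2.resize(c,None,fx=3,fy=3))
X=cloud(p)
"
```

```text
t 5.7 pos [0.5032 0.0489 0.1844] yang 125.4 F [-0.1  0.6  1. ] M [ 0.   -0.03  0.02] grip 0.5 0.0 j [ 0.79  0.3  -1.11  1.82  0.29  1.21  1.78]
delta [-0.013  0.013  0.443] spin -0.003
```

View pics/s1c.png

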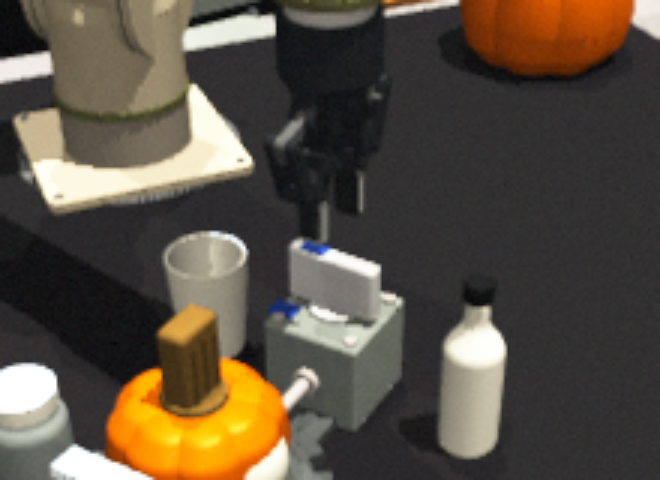

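The crop shows the two fingers, at (315,220) and (350,190), on either side of the wing at (335,270). I'll descend and grip.

Emit:
{"method": "carry_out", "body": {"deltas": [[-0.005, 0.01, 0.2, 0, 0], [-0.01, 0.01, 0.43, 0, 0], [-0.013, 0.013, 0.443, 0, 0], [-0.013, 0.013, 0.443, 0, -1], [-0.013, 0.013, 0.443, 0, -1], [-0.013, 0.013, 0.443, 0, -1], [-0.013, 0.013, 0.443, 0, -1]], "force": 80}}

```text
clock: 6.62
position: [0.5057, 0.0539, 0.1213]
ee_rot: [-0.306, 0.952, -0.001, 0.001]
ft_force: [-0.7, -1.3, 6.7]
grip_width: 0.177
grasp_force: 77.9
```

```bash
python3 -c "
from h import *
to(.5035,.0515,.118,-52.4+17)"
```

```text
t 6.62 pos [0.5057 0.0539 0.1213] yang 125.6 F [-0.7 -1.3  6.7] M [-0.2   0.29 -0.08] grip 0.18 77.9 j [ 0.72  0.39 -1.06  1.88  0.38  1.09  1.71]
delta [ 0.021 -0.005  0.022] spin -0.633
```

Emit:
{"method": "carry_out", "body": {"deltas": [[0, 0, 0, -0.2, -1], [0, 0, 0, -0.4, -1], [0, 0, 0, -0.6, -1], [0, 0, 0, -0.66, -1], [0, 0, 0, -0.66, -1]]}}

```text
clock: 7.25
position: [0.5047, 0.055, 0.1212]
ee_rot: [-0.465, 0.885, -0.0, 0.0]
ft_force: [-7.0, 1.6, 12.1]
grip_width: 0.179
grasp_force: 81.3
```

```bash
python3 -c "
from h import *
to(.5035,.0515,.118,-52.4-17)"
```

```text
t 7.25 pos [0.5047 0.055  0.1212] yang 145.5 F [-7.   1.6 12.1] M [ 0.48  1.67 -0.13] grip 0.18 81.3 j [ 0.77  0.42 -1.13  1.88  0.42  1.11  2.02]
delta [ 0.024 -0.007  0.022] spin 1.162
```

Emit:
{"method": "carry_out", "body": {"deltas": [[0, 0, 0, 0.3, -1], [0, 0, 0, 0.6, -1]]}}

```text
clock: 7.5
position: [0.5056, 0.0541, 0.1213]
ee_rot: [-0.319, 0.948, -0.001, 0.001]
ft_force: [0.0, -2.8, 4.4]
grip_width: 0.18
grasp_force: 80.4
```

Emit:
{"method": "carry_out", "body": {"deltas": [[0, 0, 0, 0.3, -1], [0, 0, 0, 0.5, -1], [0, 0, 0, 0.57, -1], [0, 0, 0, 0.57, -1]]}}

```text
clock: 8.0
position: [0.5063, 0.0529, 0.1213]
ee_rot: [-0.176, 0.984, -0.001, 0.002]
ft_force: [1.4, -4.4, 4.2]
grip_width: 0.176
grasp_force: 81.6
```

```bash
python3 -c "
from h import *
to(.5035,.0515,.118,127.6+18)"
```

```text
t 8.0 pos [0.5063 0.0529 0.1213] yang 110.2 F [ 1.4 -4.4  4.2] M [-0.92 -0.32  0.11] grip 0.18 81.6 j [ 0.68  0.36 -1.01  1.88  0.35  1.08  1.46]
delta [ 0.02  -0.002  0.022] spin -1.179
```

Emit:
{"method": "carry_out", "body": {"deltas": [[0, 0, 0, -0.3, -1], [0, 0, 0, -0.6, -1]]}}

```text
clock: 8.25
position: [0.5056, 0.0541, 0.1213]
ee_rot: [-0.33, 0.944, -0.001, 0.001]
ft_force: [-2.0, 1.1, 5.9]
grip_width: 0.17
grasp_force: 82.0
```

Emit:
{"method": "carry_out", "body": {"deltas": [[0, 0, 0, -0.3, -1], [0, 0, 0, -0.5, -1], [0, 0, 0, -0.57, -1], [0, 0, 0, -0.57, -1]]}}

```text
clock: 8.75
position: [0.5047, 0.055, 0.1212]
ee_rot: [-0.465, 0.885, 0.0, 0.0]
ft_force: [-7.8, 1.4, 11.8]
grip_width: 0.18
grasp_force: 82.8
```

Emit:
{"method": "carry_out", "body": {"deltas": [[0, 0, 0, 0.3, -1], [0, 0, 0, 0.6, -1]]}}

```text
clock: 9.0
position: [0.5056, 0.0541, 0.1213]
ee_rot: [-0.319, 0.948, -0.001, 0.001]
ft_force: [0.9, -2.7, 4.2]
grip_width: 0.175
grasp_force: 81.9
```

Emit:
{"method": "carry_out", "body": {"deltas": [[0, 0, 0, 0.3, -1], [0, 0, 0, 0.5, -1], [0, 0, 0, 0.57, -1], [0, 0, 0, 0.57, -1]]}}

```text
clock: 9.5
position: [0.5062, 0.0529, 0.1213]
ee_rot: [-0.176, 0.984, -0.001, 0.002]
ft_force: [3.0, -4.9, 3.7]
grip_width: 0.184
grasp_force: 81.9
```

Emit:
{"method": "carry_out", "body": {"deltas": [[0, 0, 0, -0.3, -1], [0, 0, 0, -0.6, -1]]}}

```text
clock: 9.75
position: [0.5056, 0.0541, 0.1213]
ee_rot: [-0.33, 0.944, -0.001, 0.001]
ft_force: [-2.6, 0.6, 6.8]
grip_width: 0.176
grasp_force: 82.4
```

Emit:
{"method": "carry_out", "body": {"deltas": [[0, 0, 0, -0.3, -1], [0, 0, 0, -0.5, -1], [0, 0, 0, -0.57, -1], [0, 0, 0, -0.57, -1]]}}

```text
clock: 10.25
position: [0.5047, 0.055, 0.1213]
ee_rot: [-0.466, 0.885, -0.0, 0.0]
ft_force: [-6.4, 1.3, 10.6]
grip_width: 0.177
grasp_force: 83.0
```

```bash
python3 -c "
from h import *
to(.5035,.0515,.118,127.6-18)"
```

```text
t 10.25 pos [0.5047 0.055  0.1213] yang 145.5 F [-6.4  1.3 10.6] M [0.36 1.62 0.11] grip 0.18 83.0 j [ 0.76  0.42 -1.12  1.88  0.42  1.11  2.02]
delta [ 0.024 -0.007  0.022] spin 1.197
```

Emit:
{"method": "carry_out", "body": {"deltas": [[0, 0, 0, 0.3, -1], [0, 0, 0, 0.6, -1], [0, 0, 0, 0.9, -1]]}}

```text
clock: 10.62
position: [0.506, 0.0535, 0.1213]
ee_rot: [-0.243, 0.97, -0.001, 0.001]
ft_force: [1.6, -3.6, 3.8]
grip_width: 0.176
grasp_force: 81.9
```

Emit:
{"method": "carry_out", "body": {"deltas": [[0, 0, 0, 0.25, -1], [0, 0, 0, 0.5, -1], [0, 0, 0, 0.75, -1], [0, 0, 0, 0.75, -1]]}}

```text
clock: 11.12
position: [0.5065, 0.0518, 0.1213]
ee_rot: [-0.05, 0.999, -0.002, 0.002]
ft_force: [3.9, -9.2, 3.3]
grip_width: 0.176
grasp_force: 81.8
```

```bash
python3 -c "
from h import *
to(.5035,.0515,.118,50.3)"
```

```text
t 11.12 pos [0.5065 0.0518 0.1213] yang 95.7 F [ 3.9 -9.2  3.3] M [-1.6  -0.51 -0.13] grip 0.18 81.8 j [ 0.64  0.34 -0.95  1.88  0.32  1.07  1.23]
delta [ 0.02  -0.     0.022] spin 1.513
```

Emit:
{"method": "carry_out", "body": {"deltas": [[0, -0.007, 0, 0.25, -1], [0, -0.013, 0, 0.5, -1], [0.005, -0.02, 0, 0.75, -1], [0.005, -0.02, 0, 0.75, -1]]}}

```text
clock: 11.62
position: [0.5063, 0.0499, 0.1214]
ee_rot: [0.146, 0.989, -0.0, 0.003]
ft_force: [6.1, -3.7, -0.8]
grip_width: 0.177
grasp_force: 81.4
```

Emit:
{"method": "carry_out", "body": {"deltas": [[0, -0.005, 0, 0.25, -1], [0, -0.01, 0, 0.5, -1], [0.005, -0.015, 0, 0.75, -1], [0.005, -0.015, 0, 0.83, -1], [0.005, -0.015, 0, 0.83, -1]]}}

```text
clock: 12.25
position: [0.5053, 0.0482, 0.1214]
ee_rot: [0.353, 0.936, 0.0, 0.003]
ft_force: [9.3, -4.8, -2.9]
grip_width: 0.18
grasp_force: 86.5
```

```bash
python3 -c "
from h import *
to(.5035,.0515,.118,50.3)"
```

```text
t 12.25 pos [0.5053 0.0482 0.1214] yang 48.6 F [ 9.3 -4.8 -2.9] M [-1.07 -1.66  1.88] grip 0.18 86.5 j [ 0.54  0.29 -0.81  1.89  0.25  1.05  0.47]
delta [0.024 0.008 0.023] spin -0.055
```

Emit:
{"method": "carry_out", "body": {"deltas": [[0, 0, 0, -0.06, -1], [0, 0, 0, -0.06, 0], [0, 0, 0, -0.06, 0], [0, 0, -0.3, -0.06, 0], [0, 0, -0.6, -0.06, 0], [0, 0, -0.85, -0.06, 0], [0, 0, -0.85, -0.06, 0]]}}

```text
clock: 13.12
position: [0.504, 0.0498, 0.2499]
ee_rot: [0.339, 0.941, 0.001, 0.002]
ft_force: [-0.2, 1.1, -0.3]
grip_width: 0.498
grasp_force: 0.0
```

```bash
python3 -c "
from h import *
to(.619,-.0985,.245,37.5)
p=camera('top');X=cloud(p)
m=(np.hypot(X[:,0]-.5,X[:,1]-.05)<.065)&(X[:,2]>.128)&(X[:,2]<.145);print(m.sum())
if m.sum()>20: print(cv2.minAreaRect(X[m][:,:2].astype(np.float32)))"
```

```text
t 13.12 pos [0.504  0.0498 0.2499] yang 50.4 F [-0.2  1.1 -0.3] M [0.05 0.02 0.  ] grip 0.5 0.0 j [ 0.6   0.15 -0.85  1.74  0.12  1.3   0.6 ]
delta [-1.221 -0.272  0.037] spin 0.429
0
```

Moving above the stem.

Emit:
{"method": "carry_out", "body": {"deltas": [[-0.3, -0.07, 0, 0.14, 0], [-0.6, -0.14, 0, 0.28, 0], [-0.9, -0.2, 0.0, 0.43, 0], [-0.9, -0.2, 0.0, 0.43, 0]]}}

```text
clock: 13.68
position: [0.5881, -0.0635, 0.2445]
ee_rot: [0.445, 0.895, -0.0, -0.001]
ft_force: [0.2, -0.1, 0.4]
grip_width: 0.498
grasp_force: 0.0
```

```bash
python3 -c "
from h import *
to(.619,-.0985,.176,37.5)
p=camera('top');X=cloud(p)
m=(np.hypot(X[:,0]-.5,X[:,1]-.05)<.065)&(X[:,2]>.128)&(X[:,2]<.145);print(m.sum())
if m.sum()>20: print(cv2.minAreaRect(X[m][:,:2].astype(np.float32)))"
```

```text
t 13.68 pos [ 0.5881 -0.0635  0.2445] yang 37.1 F [ 0.2 -0.1  0.4] M [0.09 0.08 0.  ] grip 0.5 0.0 j [ 0.61  0.35 -0.73  1.53  0.24  1.35  0.51]
delta [-0.312  0.024  0.456] spin -0.012
397
((0.5022600293159485, 0.05185618996620178), (0.016017090529203415, 0.07956095784902573), 50.629493713378906)
```

Emit:
{"method": "carry_out", "body": {"deltas": [[-0.2, 0.02, 0, 0, 0], [-0.312, 0.024, 0, -0.01, 0], [-0.312, 0.024, 0, -0.01, 0], [-0.312, 0.024, 0.2, -0.01, 0], [-0.312, 0.024, 0.45, -0.01, 0], [-0.312, 0.024, 0.46, -0.01, 0], [-0.312, 0.024, 0.46, -0.01, -1], [-0.312, 0.024, 0.46, -0.01, -1], [-0.312, 0.024, 0.46, -0.01, -1]], "force": 60}}

```text
clock: 14.85
position: [0.6161, -0.0964, 0.1791]
ee_rot: [0.441, 0.898, -0.003, -0.002]
ft_force: [-20.1, -4.3, 5.7]
grip_width: 0.276
grasp_force: 60.7
```

```bash
python3 -c "
from h import *
to(.619,-.0985,.176,37.5)"
```

```text
t 14.85 pos [ 0.6161 -0.0964  0.1791] yang 37.7 F [-20.1  -4.3   5.7] M [-0.64  3.61 -0.07] grip 0.28 60.7 j [ 0.6   0.47 -0.69  1.53  0.31  1.26  0.53]
delta [-0.023  0.007  0.02 ] spin 0.006
```

Emit:
{"method": "carry_out", "body": {"deltas": [[0, -0.02, 0, 0, -0.3], [-0.024, -0.025, 0, 0, -0.2], [-0.024, -0.025, 0, 0, -0.2], [-0.024, -0.025, 0, 0, -1], [-0.024, -0.025, 0, 0, -1], [-0.024, -0.025, 0, 0, -1]]}}

```text
clock: 15.6
position: [0.6186, -0.0999, 0.1785]
ee_rot: [0.44, 0.898, 0.0, 0.001]
ft_force: [0.7, 0.0, 5.7]
grip_width: 0.277
grasp_force: 59.9
```

```bash
python3 -c "
from h import *
to(.619,-.0985,.176,37.5)"
```

```text
t 15.6 pos [ 0.6186 -0.0999  0.1785] yang 37.8 F [0.7 0.  5.7] M [-0.04  0.04 -0.06] grip 0.28 59.9 j [ 0.61  0.47 -0.69  1.52  0.31  1.26  0.54]
delta [0.006 0.008 0.016] spin 0.01
```

Emit:
{"method": "carry_out", "body": {"deltas": [[0, 0, 0, -0.25, -1], [0, 0, 0, -0.5, -1], [0, 0, 0, -0.75, -1], [0, 0, 0, -0.75, -1]]}}

```text
clock: 16.1
position: [0.6188, -0.0997, 0.1785]
ee_rot: [0.255, 0.967, 0.0, 0.001]
ft_force: [1.5, 0.4, 4.5]
grip_width: 0.274
grasp_force: 60.0
```

Emit:
{"method": "carry_out", "body": {"deltas": [[0, 0, 0, -0.25, -1], [0, 0, 0, -0.5, -1], [0, 0, 0, -0.75, -1], [0, 0, 0, -0.75, -1]]}}

```text
clock: 16.6
position: [0.6189, -0.0994, 0.1785]
ee_rot: [0.062, 0.998, 0.0, 0.001]
ft_force: [2.7, 1.9, 5.5]
grip_width: 0.271
grasp_force: 60.0
```

```bash
python3 -c "
from h import *
to(.619,-.0985,.176,127.8)"
```

```text
t 16.6 pos [ 0.6189 -0.0994  0.1785] yang 82.9 F [2.7 1.9 5.5] M [ 0.2  -0.36  0.09] grip 0.27 60.0 j [ 0.7   0.52 -0.83  1.52  0.39  1.28  1.27]
delta [0.    0.006 0.016] spin -1.497
```

Emit:
{"method": "carry_out", "body": {"deltas": [[0, 0, 0, -0.25, -1], [0, 0, 0, -0.5, -1], [0, 0, 0, -0.75, -1], [0, 0, 0, -0.75, -1]]}}

```text
clock: 17.1
position: [0.6189, -0.0991, 0.1785]
ee_rot: [-0.134, 0.991, 0.0, 0.001]
ft_force: [2.3, 2.9, 5.2]
grip_width: 0.275
grasp_force: 60.0
```

Emit:
{"method": "carry_out", "body": {"deltas": [[0, 0, 0, -0.25, -1], [0, 0, 0, -0.5, -1], [0, 0, 0, -0.75, -1], [0, 0, 0, -0.75, -1]]}}

```text
clock: 17.6
position: [0.6187, -0.0987, 0.1784]
ee_rot: [-0.325, 0.946, 0.0, 0.001]
ft_force: [1.1, 4.1, 5.6]
grip_width: 0.272
grasp_force: 60.1
```

```bash
python3 -c "
from h import *
to(.619,-.0985,.176,127.8)"
```

```text
t 17.6 pos [ 0.6187 -0.0987  0.1784] yang 127.9 F [1.1 4.1 5.6] M [ 0.58 -0.2   0.09] grip 0.27 60.1 j [ 0.79  0.57 -0.98  1.51  0.48  1.31  2.  ]
delta [-0.002  0.     0.016] spin 0.003
```

Emit:
{"method": "carry_out", "body": {"deltas": [[0, 0, 0, 0, 0], [0, 0, 0, 0, 0], [0, 0, -0.25, 0, 0], [0, 0, -0.45, 0, 0], [0, 0, -0.45, 0.3, 0], [0, 0, -0.45, 0.6, 0], [0, 0, -0.45, 0.9, 0], [0, 0, -0.45, 0.9, 0]]}}

```text
clock: 18.6
position: [0.618, -0.1003, 0.2452]
ee_rot: [-0.094, 0.996, -0.0, -0.0]
ft_force: [-1.7, -0.2, 0.0]
grip_width: 0.503
grasp_force: 0.0
```

Emit:
{"method": "carry_out", "body": {"deltas": [[0, 0, 0, 0.3, 0], [0, 0, 0, 0.6, 0], [0, 0, 0, 0.9, 0], [0, 0, 0, 0.9, 0]]}}

```text
clock: 19.1
position: [0.6181, -0.1002, 0.2452]
ee_rot: [0.139, 0.99, -0.0, -0.0]
ft_force: [0.8, 0.0, -1.1]
grip_width: 0.498
grasp_force: 0.0
```

```bash
python3 -c "
from h import *
to(.5024,.0513,.245,50.4)"
```

```text
t 19.1 pos [ 0.6181 -0.1002  0.2452] yang 74.0 F [ 0.8  0.  -1.1] M [ 0.02  0.   -0.05] grip 0.5 0.0 j [ 0.7   0.46 -0.83  1.43  0.34  1.4   1.15]
delta [1.02e+00 7.58e-01 1.00e-03] spin 0.787
```

Emit:
{"method": "carry_out", "body": {"deltas": [[0.3, 0.23, 0, 0.25, 0], [0.6, 0.46, 0, 0.5, 0], [0.9, 0.68, 0, 0.75, 0], [0.99, 0.75, 0, 0.787, 0], [0.99, 0.75, 0, 0.787, 0]]}}

```text
clock: 19.73
position: [0.5069, 0.0497, 0.2456]
ee_rot: [0.338, 0.941, -0.0, 0.001]
ft_force: [1.4, -0.1, 0.1]
grip_width: 0.502
grasp_force: 0.0
```

```bash
python3 -c "
from h import *
to(.5024,.0513,.120,50.4)
for n in ['top','scene']:
    p=camera(n);X=cloud(p)
    for c,lo,hi in [((.6195,-.098),.185,.205),((.5035,.0515),.128,.145)]:
        m=(np.hypot(X[:,0]-c[0],X[:,1]-c[1])<.06)&(X[:,2]>lo)&(X[:,2]<hi)
        if m.sum()>20: print(n,m.sum(),cv2.minAreaRect(X[m][:,:2].astype(np.float32)))
    save(p,n+'2')
"
```

```text
t 19.73 pos [0.5069 0.0497 0.2456] yang 50.5 F [ 1.4 -0.1  0.1] M [-0.07 -0.08  0.05] grip 0.5 0.0 j [ 0.64  0.17 -0.9   1.74  0.14  1.3   0.59]
delta [ 0.031 -0.01   0.838] spin 0.004
top 328 ((0.6182876229286194, -0.09844646602869034), (0.03981450945138931, 0.024339541792869568), 38.35820770263672)
scene 232 ((0.6216350793838501, -0.09807120263576508), (0.03889526426792145, 0.02441468834877014), 39.569801330566406)
scene 167 ((0.5052416920661926, 0.0528470054268837), (0.015277501195669174, 0.08174706995487213), 49.86146926879883)
```

View pics/scene2.png

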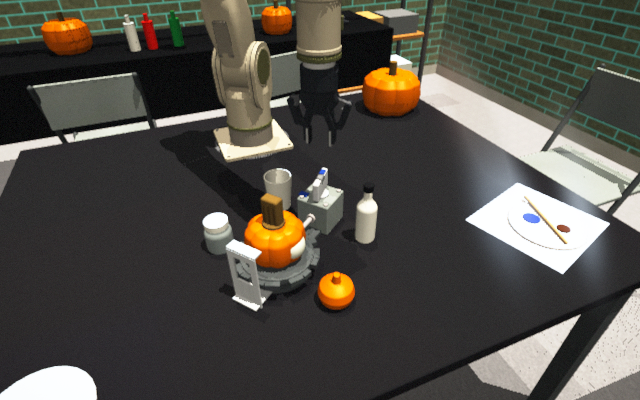

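The scene view shows the white patch turned to the knob side at (297,247), a bare face at the bracket (245,270), and all bystanders standing. I'll refine the wheel angle over a few frames.

```bash
python3 -c "
from h import *
def ax(p,c,lo,hi):
    X=cloud(p); m=(np.hypot(X[:,0]-c[0],X[:,1]-c[1])<.06)&(X[:,2]>lo)&(X[:,2]<hi); Y=X[m][:,:2].astype(np.float32)
    r=cv2.minAreaRect(Y)
    return r[2],r[0]
for n in ['top','scene']:
    S=[];C=[];H=[]
    for k in range(6):
        p=camera(n); a,c=ax(p,(.6195,-.098),.188,.202); S.append(a);C.append(c)
        H.append(ax(p,(.5035,.0515),.076,.087)[0])
    print(n,'stem',np.round(S,1),np.mean(C,0).round(4),'housing',np.round(H,1))
"
```

```text
top stem [38.1 36.5 39.4 38.2 38.2 37.3] [ 0.6181 -0.0984] housing [0. 0. 0. 0. 0. 0.]
scene stem [38.8 42.7 36.3 33.5 37.9 37.6] [ 0.6211 -0.0982] housing [37.3 38.4 37.9 37.5 39.7 36.9]
```

Averaged, the stem is at about 38°, which matches the stand yaw. Next I'll grip the knob and turn it back.

Emit:
{"method": "carry_out", "body": {"deltas": [[0.03, -0.01, 0.2, 0, 0], [0.035, -0.012, 0.4, 0, 0], [0.035, -0.012, 0.65, 0, 0], [0.035, -0.012, 0.838, 0, 0], [0.035, -0.012, 0.838, 0, 0], [0.035, -0.012, 0.838, 0, -0.35], [0.035, -0.012, 0.838, 0, -0.35]]}}

```text
clock: 21.3
position: [0.5026, 0.0515, 0.121]
ee_rot: [0.341, 0.94, 0.0, 0.001]
ft_force: [1.1, -0.1, -0.1]
grip_width: 0.326
grasp_force: 0.0
```

```bash
python3 -c "
from h import *
to(.5024,.0513,.120,50.4)"
```

```text
t 21.3 pos [0.5026 0.0515 0.121 ] yang 50.2 F [ 1.1 -0.1 -0.1] M [-0.01 -0.01  0.02] grip 0.33 0.0 j [ 0.58  0.31 -0.87  1.89  0.27  1.06  0.48]
delta [ 0.001 -0.002  0.007] spin -0.008
```

Emit:
{"method": "carry_out", "body": {"deltas": [[0, 0, 0, 0, -1], [0, 0, 0, 0, -1], [0, 0, 0, 0, -1], [0, 0, 0, -0.25, -1], [0, 0, 0, -0.5, -1], [0, 0, 0, -0.75, -1], [0, 0, 0, -0.75, -1]], "force": 80}}

```text
clock: 22.18
position: [0.5022, 0.0511, 0.1208]
ee_rot: [0.15, 0.989, -0.0, 0.0]
ft_force: [-3.6, -1.5, 10.0]
grip_width: 0.177
grasp_force: 78.1
```

Emit:
{"method": "carry_out", "body": {"deltas": [[0, 0, 0, -0.25, -1], [0, 0, 0, -0.5, -1], [0, 0, 0, -0.75, -1], [0, 0, 0, -0.75, -1]]}}

```text
clock: 22.68
position: [0.5022, 0.0512, 0.1208]
ee_rot: [-0.046, 0.999, -0.0, 0.0]
ft_force: [-4.0, -2.0, 9.3]
grip_width: 0.18
grasp_force: 78.2
```

```bash
python3 -c "
from h import *
to(.5024,.0513,.120,125.5)"
```

```text
t 22.68 pos [0.5022 0.0512 0.1208] yang 95.3 F [-4.  -2.   9.3] M [-0.18  0.85  0.14] grip 0.18 78.2 j [ 0.69  0.35 -1.    1.89  0.34  1.08  1.21]
delta [-0.001  0.     0.005] spin -1.008
```

Emit:
{"method": "carry_out", "body": {"deltas": [[0, 0, 0, -0.2, -1], [0, 0, 0, -0.4, -1], [0, 0, 0, -0.6, -1], [0, 0, 0, -0.6, -1]]}}

```text
clock: 23.18
position: [0.5022, 0.0513, 0.1208]
ee_rot: [-0.201, 0.979, -0.0, 0.0]
ft_force: [-4.5, -1.4, 10.5]
grip_width: 0.175
grasp_force: 78.3
```

Emit:
{"method": "carry_out", "body": {"deltas": [[0, 0, 0, -0.15, -1], [0, 0, 0, -0.3, -1], [0, 0, 0, -0.43, -1], [0, 0, 0, -0.43, -1]]}}

```text
clock: 23.68
position: [0.5022, 0.0513, 0.1208]
ee_rot: [-0.31, 0.951, -0.0, 0.0]
ft_force: [-4.7, -1.3, 11.1]
grip_width: 0.179
grasp_force: 78.4
```

```bash
python3 -c "
from h import *
to(.5024,.0513,.120,125.5)"
```

```text
t 23.68 pos [0.5022 0.0513 0.1208] yang 126.1 F [-4.7 -1.3 11.1] M [-0.13  1.01  0.17] grip 0.18 78.4 j [ 0.76  0.4  -1.11  1.89  0.4   1.1   1.7 ]
delta [-0.001 -0.001  0.006] spin 0.02
```

Emit:
{"method": "carry_out", "body": {"deltas": [[0, 0, 0, 0, -1], [0, 0, 0, 0, 0], [0, 0, 0, 0, 0], [0, 0, -0.3, 0, 0], [0, 0, -0.6, 0, 0], [0, 0, -0.9, 0, 0], [0, 0, -0.9, 0, 0]]}}

```text
clock: 24.55
position: [0.5033, 0.0519, 0.2576]
ee_rot: [-0.31, 0.951, -0.001, 0.002]
ft_force: [0.0, -0.0, 0.2]
grip_width: 0.504
grasp_force: 0.0
```

Emit:
{"method": "carry_out", "body": {"deltas": [[0.2, 0.2, -0.1, 0, 0], [0.5, 0.5, -0.1, 0, 0], [0.8, 0.8, -0.1, 0, 0], [0.8, 0.8, -0.1, 0, 0]]}}

```text
clock: 25.05
position: [0.3328, 0.0774, 0.2689]
ee_rot: [-0.309, 0.951, 0.001, -0.0]
ft_force: [-38.6, -34.5, 28.4]
grip_width: 0.507
grasp_force: 0.0
```

```bash
python3 -c "
from h import *
to(.5024,.0513,.120,125.5)
for n in ['scene','top']:
    W=[]
    for k in range(4):
        p=camera(n);X=cloud(p)
        for c,lo,hi in [((.6195,-.098),.188,.202),((.5035,.0515),.128,.145)]:
            m=(np.hypot(X[:,0]-c[0],X[:,1]-c[1])<.06)&(X[:,2]>lo)&(X[:,2]<hi)
            W.append(round(cv2.minAreaRect(X[m][:,:2].astype(np.float32))[2],1) if m.sum()>20 else None)
    print(n,'stem',W[::2],'wing',W[1::2])
    for q in ['paint_bottle_mid','cup_mid','mini_pumpkin_mid','paint_jar_mid','bolt_nose']:
        print(q,[np.round(b['position'],3).tolist() for b in boxes_of(q,p)[:1]])
    save(p,n+'3')
im=cv2.imread('pics/scene3.png')[150:320,190:400]; cv2.imwrite('pics/s3c.png',cv2.resize(im,None,fx=3,fy=3))
"
```

```text
t 25.05 pos [0.3328 0.0774 0.2689] yang 126.0 F [-38.6 -34.5  28.4] M [-3.35  1.06 -0.21] grip 0.51 0.0 j [ 0.93 -0.5  -0.93  2.04 -0.4   1.43  2.32]
delta [-0.812 -0.807  0.991] spin 0.017
scene stem [37.2, 36.4, 42.3, 38.1] wing [35.5, 37.2, 36.2, 36.0]
paint_bottle_mid [[0.62, 0.121, 0.083]]
cup_mid [[0.418, -0.02, 0.077]]
mini_pumpkin_mid [[0.763, -0.028, 0.052]]
paint_jar_mid [[0.517, -0.208, 0.056]]
bolt_nose [[0.541, -0.0, 0.047]]
top stem [38.7, 38.1, 37.6, 34.2] wing [36.2, 36.1, 36.3, 36.3]
paint_bottle_mid [[0.496, -0.192, 0.08]]
cup_mid [[0.392, -0.032, 0.037]]
mini_pumpkin_mid [[0.74, -0.015, 0.046]]
paint_jar_mid [[0.494, -0.193, 0.082]]
bolt_nose [[0.55, -0.013, 0.046]]
```

View pics/s3c.png

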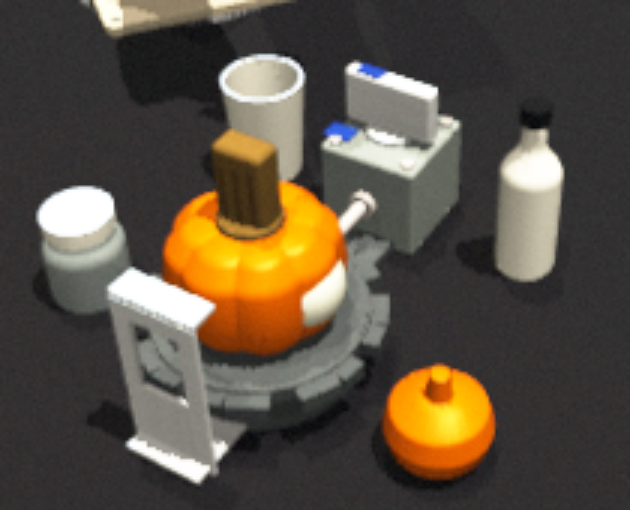

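The knob, bolt, wheel and bystanders look right, but my retreat went too near the base. I'll move back out.

Emit:
{"method": "carry_out", "body": {"deltas": [[-0.15, -0.15, 0, 0, 0], [-0.4, -0.4, 0, 0, 0], [-0.6, -0.6, 0, 0, 0], [-0.6, -0.6, 0, 0, 0], [-0.6, -0.6, 0, 0, 0]]}}

```text
clock: 26.58
position: [0.4602, 0.0579, 0.2695]
ee_rot: [-0.31, 0.951, 0.002, 0.0]
ft_force: [-0.3, 0.1, 0.5]
grip_width: 0.499
grasp_force: 0.0
```

```bash
python3 -c "
from h import *
to(.5024,.0513,.25,125.5)
p=camera('top'); save(p,'top4')
print([ (q,np.round(boxes_of(q,p)[0]['position'],3)) for q in ['paint_bottle_mid','cup_mid']])
"
```

```text
t 26.57 pos [0.4602 0.0579 0.2695] yang 126.1 F [-0.3  0.1  0.5] M [0.03 0.02 0.01] grip 0.5 0.0 j [ 1.13  0.07 -1.37  1.79  0.06  1.34  1.96]
delta [-0.201 -0.202  0.129] spin 0.019Traceback (most recent call last):
  File "<string>", line 5, in <module>
    print([ (q,np.round(boxes_of(q,p)[0]['position'],3)) for q in ['paint_bottle_mid','cup_mid']])
                        ~~~~~~~~~~~~~^^^
IndexError: list index out of range
```

View pics/top4.png

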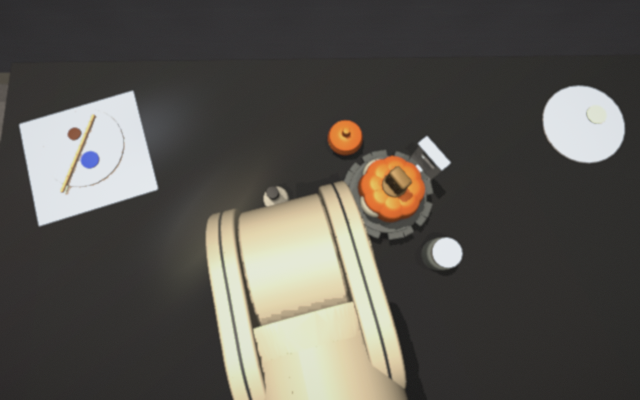

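The top view shows the stem turned at (398,180), and the bottle (275,195), jar and mini pumpkin in place. The arm is touching nothing, so I'm handing in.

```bash
python3 -c "
from h import *
print(ticket.hand_in())"
```

```text
the job is handed in; nothing more can be done
None
```

The job is handed in: I rocked the knob free and turned it to its stop, turned the pumpkin a quarter turn counter-clockwise, and put the knob back within about 1° of where it started; the last pictures show the stem square to the stand and the bystanders in place. The final retreat briefly took joint 2 to its -0.5 limit with about 59 N at the wrist, so a range or contact fault there is possible, and the hand-in gave no verdict.

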